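# Press the honey jar into its cutout in a hamper insert

### The arm

A 6-joint arm with a two-finger parallel gripper is mounted at the origin on a cart in front of the work surface, level with it; the furniture and walls round the work are solid. World frame = base frame: x ahead of the robot, y to its left, z up, the work surface at z = 0. Lengths are in mm, angles in degrees, forces in N, time in s.
With the tool pointing down it reaches from about 350 to 850 mm from the base axis. Payload 8.1 kg.
Tool frame: the origin (TCP) lies at the very end of the fingers, on their centre line; the grasp point (between the pads) lies 19 mm behind it; z points along the fingers, y is the line along which they close (so a half turn about z gives the same grasp; the last joint's range is limited). The gripper opens to 85 mm and grips with 20 to 120 N. Pads are 22 mm wide; open, the fingers measure 114 mm over their backs; the gripper's body (76 mm by 85 mm) begins 54 mm behind the grasp point. The pads swing forward as they close: fully open they stand 13 mm farther back than shut.
Start: joints at [58.304, 7.471, 85.268, -0, 87.261, -4.893], TCP at [270.535, 535.552, 231.292] pointing down, gripper open.
Joint ranges: [-169.43, 169.43], [-51.17, 129.36], [1.28, 143.12], [-76.62, 256.62], [0, 156.53], [-152.29, 152.29]. Speed limits (degrees/s): [136.94, 136.94, 159.86, 180, 180, 180].

### API

Orientations are given as [roll, pitch, yaw] about the fixed x, y, z axes, in that order (R = Rz(yaw) Ry(pitch) Rx(roll)).
In Python, from bench import sense, eyes, job, models gives the robot as it stands. The module is installed in compiled form; this text tells all that it offers.
- The arm moves only by the tool apply_moves, never from a script. Its argument "rows" is a list of rows, each a list of 6 numbers: the shift along the tool's x, y, z in mm, then the turn, a rotation vector about the tool's x, y, z in rad. In form: [[dx, dy, dz, rx, ry, rz], ...]. A call has exactly 5 rows; each row shifts and turns the commanded pose from where the row before left it, along the tool's axes as they then stand; what a row does not reach is not made up. A row lasts 1/8 s, in which the tool goes at most 62.5 mm and 10.7 degrees, less where a joint would pass 70% of its speed; a pose out of reach is approached as far as the arm can. A call is refused whole if a number of a shift passes 62.5 or a number of a turn 0.188, either way. A call with a gripper value outside its range is refused whole. "fingers" is the finger opening in mm, from 0 to 85.4, set as the call begins (left out, the last holds). The fingers move at their own pace and stop on an object; "grip_force" is the grip in N (left out, the last holds). Time passes only in rows, so rows that do not move let the fingers close, or fill a call up. It gives the time, the measured TCP pose, the force, the opening and the grip force at its end, in the units of the state.
- sense(): the state, without advancing time (a new reading comes with each control period).
- eyes.snapshot(name): name is "scene" or "top"; returns (picture, depth): 400x640x3 uint8, red, green, blue; 400x640 float32, mm along the optical axis (not along the pixel's ray), 0 where there is no reading.
- eyes.get_calibration(name): a dict with "intrinsics" (3x3 intrinsics, pixels), "R" (3x3) and "t" (3): a world point X has camera coordinates R X + t. Camera axes: x right, y down, z forward; pixel columns grow to the right and rows downward; lengths in mm; the calibration is good to about 2 mm. A picture is of the moment at which its call begins. get_calibration takes no time and is no camera call.
- job.hand_in(): hands the job in; it is judged then, once.
Trained networks look in the newest picture that a camera, given by its name, has taken for a name from the list of things; names that differ only in an ending like _2 or _b are one class to them, and where a whole thing is asked for, a point or a joint stands for the part that bears it (a point fixed in the world has none). Each returns a list of dicts, best first, with "confidence" (0 to 1); they miss things now and then, are a little off and sometimes report something else, mostly with a low value. They report only what shows in the picture. A call takes as long as a camera call.
- models.boxes_of(name, camera): "xyz" ([x, y, z] in mm, in world coordinates, good to about 4 mm: the middle of the surface that is visible of it).
- models.cut_out(name, camera): "pixels" (400x640 bool, what is visible of it).
- models.place_of(name, camera): "xyz" ([x, y, z] in mm, in world coordinates, good to about 4 mm: a listed point, or the origin of a listed thing).
The state is a dict: "time": time; "joint_pos": joint angles; "qd": joint speeds; "joint_efforts": joint torques, N m; "tool_pos": TCP position; "tcp_rot": TCP orientation; "ft_force": force on the tool from outside, world axes, zero at the start; "wrist_torque": the same for the moment, N m; "finger_gap": finger opening in mm; "grip_force": force on a finger pad.
Only numpy, scipy, OpenCV 4.12 (cv2) and the standard library are available. Lean on these libraries where they do the work, as an engineer would, in place of code of your own. Each camera call takes 0.05 s, during which the arm holds its last target. There are 200 camera calls.

### The job

Pack the honey jar into the grey two-hole hamper insert: press it upright into the wider of the two round cutouts, down past the rubber ribs that grip it, until it stands fully home on the cutout's floor, then let go. Leave the slim spice jar where it stands.

Things in the scene. Friction and masses are not known exactly. Their poses are not given: they have to be found in the camera images.
- honey_jar: squat round glass jar with a pale grey screw lid, upright and loose on the worktop; widest diameter 61 mm, 95 mm tall, about 0.3 kg. Origin: centre of its underside, z up. The fixed lid is the top 11 mm; glass and lid are about equally wide: grip across any diameter from above. Room for fingers in front of and behind it (world x); to its sides other things may stand.
- jar_cutout (a point): centre of the wider cutout's floor, 6 mm over the worktop, z up. Round hole 84 mm wide, 30 mm deep. Six sprung black rubber ribs stand round its wall, 3 to 29 mm above the floor, sloping inward to a 57 mm opening: a jar only set down rests on them 11 to 16 mm too high; pushed straight down with some 4 to 15 N (up to 25 if off-centre) it passes them to the floor and is held.
- spice_jar: a slim glass spice jar with a black cap, 45 mm wide and 108 mm tall, standing on the worktop, loose; origin: centre of its underside. Not to be moved.
- insert: rigid grey block with two round cutouts, 164 x 96 x 36 mm (foot flange 170 x 102), fixed to the worktop, at any yaw. Origin: centre of its underside; x along its long side, z up. The wider cutout (84 mm) is centred at x = +34 mm, the narrower one (56 mm, for the spice jar, stays empty) at x = -46 mm, both at y = 0.

How it is judged:
By the outcome, as a careful person would: the job done as asked, in the order asked, and still so for the second after the job is handed in, with the robot touching nothing.
It also fails if it takes over 38 s, if anything falls off the work surface, if the arm or the gripper's body presses on something with over 40 N, if the wrist force passes 120 N, or if a joint passes its speed limit or range.

## Working session

There is one attempt and no reset: what is moved stays moved. The work goes in short steps, Python scripts to look and compute and a tool call to move; the robot and the scene stay as the last step left them, time stands still between calls to the robot, and variables do not carry over. Pictures are saved under pics/ and viewed, at most 10 in all, crops included, and the job is handed in when it is done.

Besides the shell and the picture viewer there is one more tool, called after "Request:" by a JSON object that holds its "op" and its "data", one argument or row to a line. apply_moves: Moves the arm, as the interface text tells. Its arguments: {"type":"object","properties":{"rows":{"type":"array"},"fingers":{"type":"number"},"grip_force":{"type":"number"}},"required":["rows"]}

```bash
mkdir -p pics; python3 - <<'E'
from bench import sense, eyes, job, models
import cv2,numpy as np
s=sense();print({k:np.round(v,2) for k,v in s.items()})
ims=[]
for c in ("scene","top"):
    p,d=eyes.snapshot(c);cv2.imwrite(f"pics/{c}0.png",p[:,:,::-1])
    np.savez(f"{c}0.npz",p=p,d=d)
    K=eyes.get_calibration(c);print(c,np.round(K["intrinsics"],1).tolist(),np.round(K["R"],3).tolist(),np.round(K["t"],1).tolist())
    for n in ("honey_jar","jar_cutout","spice_jar","insert"):
        print(n,[(np.round(r["xyz"],1),round(r["confidence"],2)) for r in models.place_of(n,c)])
E
```

```text
{'time': np.float64(0.0), 'joint_pos': array([58.31,  7.52, 85.33, -0.  , 87.26, -4.89]), 'qd': array([-0.04,  0.05,  0.06,  0.03, -0.01,  0.04]), 'joint_efforts': array([-0.000e+00, -5.694e+01, -5.005e+01, -0.000e+00,  1.000e-02,
        0.000e+00]), 'tool_pos': array([270.22, 535.09, 230.23]), 'tcp_rot': array([-1.7989e+02, -1.0000e-02,  1.5320e+02]), 'ft_force': array([-0.02, -0.31, -0.69]), 'wrist_torque': array([-0.  ,  0.  ,  0.05]), 'grip_force': np.float64(0.0), 'finger_gap': np.float64(85.52)}
scene [[372.1, 0.0, 319.2], [0.0, 372.1, 198.8], [0.0, 0.0, 1.0]] [[0.764, -0.645, -0.01], [-0.471, -0.547, -0.692], [0.441, 0.533, -0.722]] [-366.5, 246.8, 688.4]
honey_jar [(array([ 4.378e+02, -7.650e+01,  2.000e-01]), 0.81)]
jar_cutout [(array([459.7, 179.6,   7. ]), 0.59)]
spice_jar [(array([ 459.6, -219.7,    2.7]), 0.56)]
insert [(array([494.2, 171.6,  -1.1]), 0.58)]
top [[509.5, 0.0, 313.7], [0.0, 509.5, 190.6], [0.0, 0.0, 1.0]] [[0.019, -1.0, 0.006], [-0.994, -0.019, -0.103], [0.103, -0.004, -0.995]] [-10.2, 492.4, 1139.4]
honey_jar [(array([433.2, -76.9,   1.3]), 0.9)]
jar_cutout [(array([459.3, 181.2,   5. ]), 0.66)]
spice_jar [(array([ 452.9, -225.4,   -1.5]), 0.81)]
insert [(array([494.8, 168.2,   0.5]), 0.82), (array([459.9, 176.5,   4.4]), 0.6)]
```

View pics/top0.png

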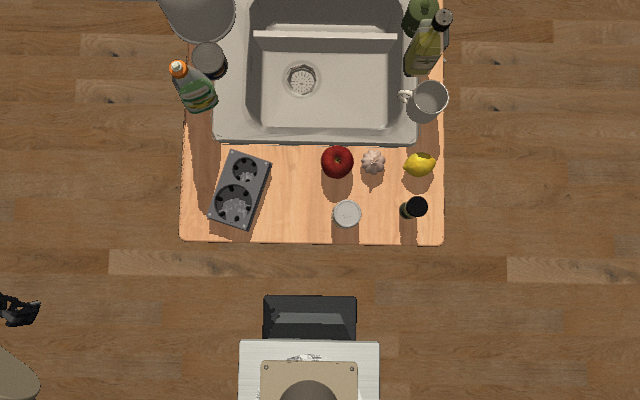

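View pics/scene0.png

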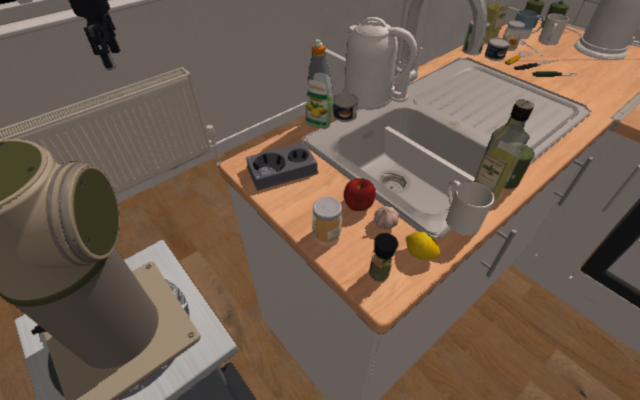

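The top view shows the honey jar's lid at (347,213), the insert's wide hole at about (235,203), the narrow hole at (244,168), the spice jar at (415,208) and the apple at (337,162). Next I'll refine the jar and hole positions geometrically.

```bash
python3 - <<'E'
from bench import sense, eyes, job, models
import cv2,numpy as np
def ray(c,uv,z):
    K=eyes.get_calibration(c);R,t=np.array(K["R"]),np.array(K["t"])
    C=-R.T@t; d=R.T@np.linalg.inv(K["intrinsics"])@[uv[0],uv[1],1]
    return C+d*(z-C[2])/d[2]
def cloud(c,m,d):
    K=eyes.get_calibration(c);R,t=np.array(K["R"]),np.array(K["t"])
    v,u=np.nonzero(m&(d>0)); P=np.linalg.inv(K["intrinsics"])@np.stack([u,v,np.ones_like(u)])*d[v,u]
    return (R.T@(P-t[:,None])).T
p,d=eyes.snapshot("top")
for n in ("honey_jar","insert"):
    m=models.cut_out(n,"top")[0]["pixels"]
    X=cloud("top",m,d); print(n,m.sum(),np.percentile(X[:,2],[5,50,95]))
    top=X[X[:,2]>(85 if n=="honey_jar" else 30)]
    (c,s,a)=cv2.minAreaRect(top[:,:2].astype(np.float32)); print(" rect",c,s,a, "circ",cv2.minEnclosingCircle(top[:,:2].astype(np.float32)), "med",np.median(top,0))
    if n=="insert":
        th=np.deg2rad(a)
        if s[1]>s[0]: th+=np.pi/2
        for q in(th,th+np.pi): print("yaw",np.rad2deg(q),np.array(c)+34*np.array([np.cos(q),np.sin(q)]))
# lid via circle and hole via visible rim
g=cv2.cvtColor(p,cv2.COLOR_RGB2GRAY)
big=cv2.resize(g,None,fx=4,fy=4,interpolation=cv2.INTER_CUBIC)
for nm,(x0,y0,x1,y1),r,z in(("lid",(325,192,369,236),(48,70),95),("hole",(210,180,262,228),(70,92),36)):
    cr=big[y0*4:y1*4,x0*4:x1*4]
    cs=cv2.HoughCircles(cr,cv2.HOUGH_GRADIENT,1,10,param1=80,param2=12,minRadius=r[0],maxRadius=r[1])
    for q in (cs[0][:3] if cs is not None else []):
        uv=(q[0]/4+x0-.4,q[1]/4+y0-.4); print(nm,uv,q[2]/4,ray("top",uv,z))
X=cloud("top",np.ones_like(d,bool),d)
k=(abs(X[:,0]-500)<130)&(abs(X[:,1]+75)<60)&(X[:,2]>15)
a=X[k]; a=a[a[:,0]>480]; print("apple x",a.min(0),a.max(0))
v=cv2.resize(p[140:245,175:445,::-1],None,fx=2.9,fy=2.9,interpolation=cv2.INTER_CUBIC);cv2.imwrite("pics/crop.png",v)
E
```

```text
honey_jar 728 [ 7.31381731 93.76608812 97.69684443]
 rect (438.80096435546875, -71.81649780273438) (60.22547149658203, 57.95049285888672) 1.0069987773895264 circ ((438.3324890136719, -72.3214340209961), 30.618946075439453) med [438.4314888  -72.43373653  94.11699656]
insert 3288 [ 2.77440262 27.33365071 38.23784902]
 rect (492.9330749511719, 172.00064086914062) (97.26763153076172, 163.39532470703125) 72.3855972290039 circ ((492.2398376464844, 171.70343017578125), 93.6126708984375) med [506.10009178 170.18432527  35.44133825]
yaw 162.3855972290039 [460.52717756 182.28936354]
yaw 342.3855972290039 [525.33897234 161.7119182 ]
lid (np.float32(346.975), np.float32(213.475)) 12.9 [437.46934266 -72.62646604  95.        ]
lid (np.float32(346.225), np.float32(215.975)) 15.425 [432.08832458 -71.08688425  95.        ]
lid (np.float32(345.725), np.float32(211.225)) 15.125 [442.23761509 -69.89147813  95.        ]
hole (np.float32(232.975), np.float32(202.975)) 19.25 [459.76384031 180.87902678  36.        ]
hole (np.float32(233.975), np.float32(205.975)) 22.3 [453.02395649 178.38725431  36.        ]
hole (np.float32(235.475), np.float32(203.725)) 21.475 [458.17628915 175.18360767  36.        ]
apple x [ 521.12094204 -134.95653701   15.76788993] [609.32241276 -15.81625592  72.64625635]
```

View pics/crop.png

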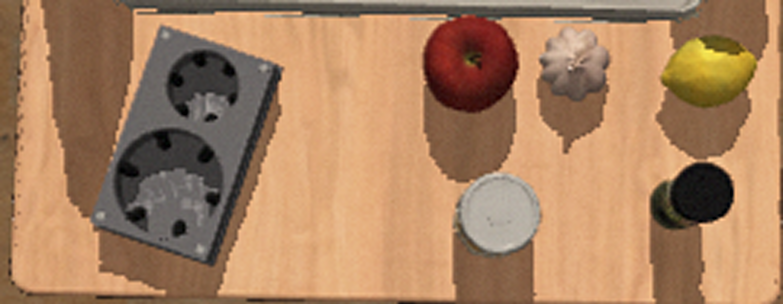

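```bash
cat > plan.py <<'E'
import numpy as np
from scipy.spatial.transform import Rotation as Ro
from bench import sense
def plan(target,yaw,n,start=None,rot0=None):
    s=sense(); p=np.array(start if start is not None else s["tool_pos"],float)
    r=Ro.from_euler('xyz',rot0 if rot0 is not None else s["tcp_rot"],degrees=True); g=Ro.from_euler('xyz',[180,0,yaw],degrees=True)
    w=(r.inv()*g).as_rotvec()/n; st=(np.array(target)-p)/n
    for i in range(n):
        print((np.round(r.inv().apply(st),1).tolist()+np.round(w,4).tolist())); r=r*Ro.from_rotvec(w)
E
python3 -c "
from plan import *
plan([438,-72,165],90,15,[270.5,535.5,231.3],[180,0,153.2])"
```

```text
[-28.2, -31.1, 4.4, -0.0, -0.0, 0.0735]
[-30.4, -29.0, 4.4, -0.0, -0.0, 0.0735]
[-32.5, -26.6, 4.4, -0.0, -0.0, 0.0735]
[-34.4, -24.2, 4.4, -0.0, -0.0, 0.0735]
[-36.0, -21.6, 4.4, -0.0, -0.0, 0.0735]
[-37.5, -18.9, 4.4, -0.0, -0.0, 0.0735]
[-38.8, -16.1, 4.4, -0.0, -0.0, 0.0735]
[-39.9, -13.2, 4.4, -0.0, -0.0, 0.0735]
[-40.7, -10.2, 4.4, -0.0, -0.0, 0.0735]
[-41.4, -7.2, 4.4, -0.0, -0.0, 0.0735]
[-41.8, -4.1, 4.4, -0.0, -0.0, 0.0735]
[-42.0, -1.1, 4.4, -0.0, -0.0, 0.0735]
[-42.0, 2.0, 4.4, -0.0, -0.0, 0.0735]
[-41.7, 5.1, 4.4, -0.0, -0.0, 0.0735]
[-41.2, 8.2, 4.4, -0.0, -0.0, 0.0735]
```

Request:
{"op": "apply_moves", "data": {
  "rows": [
    [-28.2,-31.1,4.4,0,0,0.0735],
    [-30.4,-29,4.4,0,0,0.0735],
    [-32.5,-26.6,4.4,0,0,0.0735],
    [-34.4,-24.2,4.4,0,0,0.0735],
    [-36,-21.6,4.4,0,0,0.0735]
  ],
  "fingers": 85,
  "grip_force": 70
}}

```text
time: 1.27
tool_pos: [326.6, 331.8, 209.3]
tcp_rot: [180.0, 0.0, 132.0]
ft_force: [0.1, 0.3, 0.4]
finger_gap: 84.6
grip_force: 0.0
```

Request:
{"op": "apply_moves", "data": {
  "rows": [
    [-37.5,-18.9,4.4,0,0,0.0735],
    [-38.8,-16.1,4.4,0,0,0.0735],
    [-39.9,-13.2,4.4,0,0,0.0735],
    [-40.7,-10.2,4.4,0,0,0.0735],
    [-41.4,-7.2,4.4,0,0,0.0735]
  ]
}}

```text
time: 1.9
tool_pos: [382.5, 129.3, 187.5]
tcp_rot: [179.9, 0.0, 111.0]
ft_force: [-0.2, 0.2, -0.0]
finger_gap: 84.7
grip_force: 0.0
```

Request:
{"op": "apply_moves", "data": {
  "rows": [
    [-41.8,-4.1,4.4,0,0,0.0735],
    [-42,-1.1,4.4,0,0,0.0735],
    [-42,2,4.4,0,0,0.0735],
    [-41.7,5.1,4.4,0,0,0.0735],
    [-41.2,8.2,4.4,0,0,0.0735]
  ]
}}

```text
time: 2.52
tool_pos: [438.4, -73.4, 165.5]
tcp_rot: [180.0, 0.0, 89.9]
ft_force: [-0.1, 0.3, -0.5]
finger_gap: 84.9
grip_force: 0.0
```

Request:
{"op": "apply_moves", "data": {
  "rows": [
    [0,0,0,0,0,0],
    [0,0,0,0,0,0],
    [0,0,0,0,0,0],
    [0,0,0,0,0,0],
    [0,0,0,0,0,0]
  ]
}}

```text
time: 3.15
tool_pos: [438.1, -71.4, 165.4]
tcp_rot: [180.0, 0.0, 90.1]
ft_force: [0.5, -0.7, 0.9]
finger_gap: 84.7
grip_force: 0.0
```

Request:
{"op": "apply_moves", "data": {
  "rows": [
    [0,0,26,0,0,0],
    [0,0,26,0,0,0],
    [0,0,26,0,0,0],
    [0,0,24,0,0,0],
    [0,0,15,0,0,0]
  ]
}}

```text
time: 3.78
tool_pos: [437.4, -71.5, 47.1]
tcp_rot: [-179.9, -0.0, 90.1]
ft_force: [0.2, -0.1, -0.3]
finger_gap: 85.1
grip_force: 0.0
```

```bash
python3 - <<'E'
from bench import *
from bench import sense,eyes,models
import cv2,numpy as np
p,d=eyes.snapshot("top");q,_=eyes.snapshot("scene")
a=cv2.resize(p[170:240,300:400,::-1],None,fx=4,fy=4);b=cv2.resize(q[160:260,280:400,::-1],None,fx=3,fy=3)
h=max(a.shape[0],b.shape[0]);o=np.zeros((h,a.shape[1]+b.shape[1],3),np.uint8);o[:a.shape[0],:a.shape[1]]=a;o[:b.shape[0],a.shape[1]:]=b
cv2.imwrite("pics/pre.png",o);s=sense();print(s["tool_pos"],s["ft_force"])
E
```

```text
[436.72889746 -71.38601586  46.70564022] [-0.12688927 -0.1672803   0.02048251]
```

View pics/pre.png

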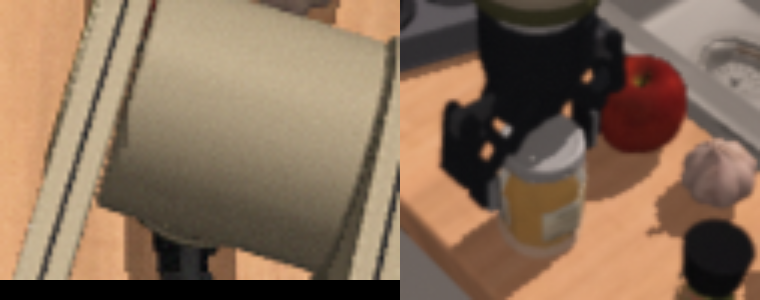

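The crop shows one finger on each side of the jar (about (490,185) and (590,110)) and no contact yet. I'll close and lift.

Request:
{"op": "apply_moves", "data": {
  "rows": [
    [0,0,0,0,0,0],
    [0,0,0,0,0,0],
    [0,0,0,0,0,0],
    [0,0,0,0,0,0],
    [0,0,0,0,0,0]
  ],
  "fingers": 50,
  "grip_force": 70
}}

```text
time: 4.5
tool_pos: [439.3, -72.3, 49.9]
tcp_rot: [179.9, 0.0, 90.0]
ft_force: [-0.7, 0.2, 6.7]
finger_gap: 59.6
grip_force: 75.9
```

Request:
{"op": "apply_moves", "data": {
  "rows": [
    [0,0,0,0,0,0],
    [0,0,-5,0,0,0],
    [0,0,-15,0,0,0],
    [0,0,-25,0,0,0],
    [0,0,-25,0,0,0]
  ]
}}

```text
time: 5.12
tool_pos: [437.9, -71.9, 119.7]
tcp_rot: [-180.0, -0.0, 90.0]
ft_force: [0.1, -0.3, -2.2]
finger_gap: 59.8
grip_force: 75.6
```

Request:
{"op": "apply_moves", "data": {
  "rows": [
    [15,1.3,0,0,0,0],
    [25,2.2,0,0,0,0],
    [30,2.6,0,0,0,0],
    [30,2.6,0,0,0,0],
    [30,2.6,0,0,0,0]
  ]
}}

```text
time: 5.75
tool_pos: [448.4, 59.9, 117.3]
tcp_rot: [-179.9, -0.0, 90.0]
ft_force: [-0.5, -0.9, -3.1]
finger_gap: 59.7
grip_force: 75.7
```

Request:
{"op": "apply_moves", "data": {
  "rows": [
    [30,2.6,0,0,0,0],
    [30,2.6,0,0,0,0],
    [30,2.6,0,0,0,0],
    [22,2,0,0,0,0],
    [12,1.2,0,0,0,0]
  ]
}}

```text
time: 6.38
tool_pos: [459.2, 183.7, 117.3]
tcp_rot: [-179.9, 0.0, 90.1]
ft_force: [0.8, -0.7, -3.0]
finger_gap: 59.8
grip_force: 75.7
```

```bash
python3 - <<'E'
from bench import sense,eyes,models
import cv2,numpy as np
q,d=eyes.snapshot("scene")
K=eyes.get_calibration("scene");R,t=np.array(K["R"]),np.array(K["t"])
print([ (n,[(np.round(r["xyz"],1),round(r["confidence"],2)) for r in models.place_of(n,"scene")]) for n in("honey_jar","jar_cutout","insert")])
o=q[60:210,180:380].copy()
def proj(X): 
    c=R@X+t; k=K["intrinsics"]@c; return k[:2]/k[2]
sc=4;o=cv2.resize(o,None,fx=sc,fy=sc)
f=lambda X:tuple(int(v) for v in (proj(np.array(X,float))-[180,60])*sc)
th=np.linspace(0,2*np.pi,60)
cv2.polylines(o,[np.array([f([460.3+42*np.cos(a),181.8+42*np.sin(a),36]) for a in th])],1,(255,0,0),1)
s=sense();p=s["tool_pos"];print(p,s["tcp_rot"],s["ft_force"])
cv2.polylines(o,[np.array([f([p[0]+30.5*np.cos(a),p[1]+30.5*np.sin(a),p[2]-48]) for a in th])],1,(0,255,0),1)
cv2.imwrite("pics/over.png",o[:,:,::-1])
E
```

```text
[('honey_jar', [(array([456.6, 181.2,  67.5]), 0.93)]), ('jar_cutout', [(array([460.3, 179.4,   6.1]), 0.93), (array([4.913e+02, 1.714e+02, 2.000e-01]), 0.75)]), ('insert', [(array([493.6, 169.1,  -3.1]), 0.69)])]
[459.77654582 181.86410849 117.8311183 ] [-1.79949859e+02  3.13974192e-02  9.00543343e+01] [-0.21084454  1.46758686 -2.74644742]
```

View pics/over.png

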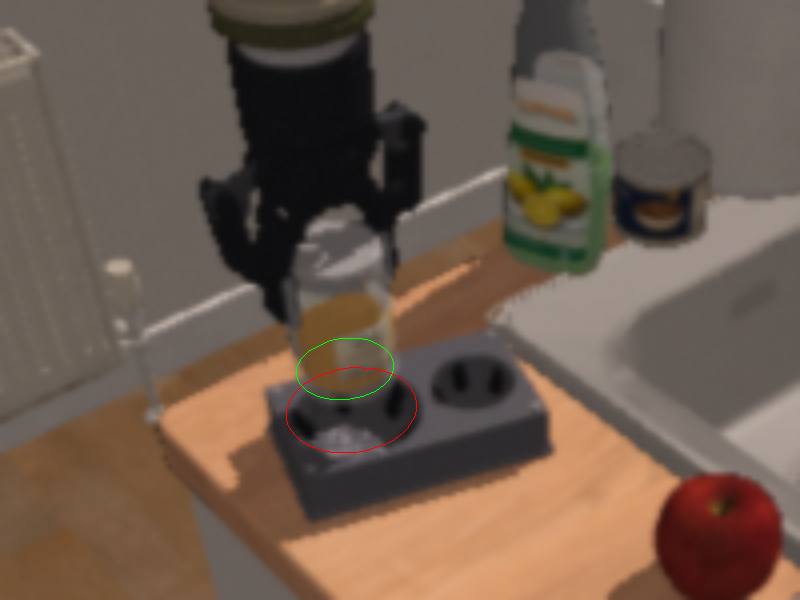

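The overlay matches the picture: the hole rim is at about (352,410) and the jar's foot at about (345,370), so the jar is upright and centred over the hole. I'll lower it.

Request:
{"op": "apply_moves", "data": {
  "rows": [
    [0,0,10,0,0,0],
    [0,0,12,0,0,0],
    [0,0,10,0,0,0],
    [0,0,7,0,0,0],
    [0,0,5,0,0,0]
  ]
}}

```text
time: 7.2
tool_pos: [460.0, 182.0, 73.6]
tcp_rot: [-180.0, 0.0, 90.0]
ft_force: [0.1, 0.7, -2.1]
finger_gap: 59.6
grip_force: 75.7
```

Request:
{"op": "apply_moves", "data": {
  "rows": [
    [0,0,2,0,0,0],
    [0,0,2,0,0,0],
    [0,0,2,0,0,0],
    [0,0,2,0,0,0],
    [0,0,0,0,0,0]
  ]
}}

```text
time: 7.82
tool_pos: [461.2, 182.5, 67.2]
tcp_rot: [179.9, -0.0, 90.0]
ft_force: [0.8, 0.7, 1.8]
finger_gap: 59.8
grip_force: 75.9
```

Contact with the ribs is starting, and the lateral force is small. I'll keep pressing in small steps.

Request:
{"op": "apply_moves", "data": {
  "rows": [
    [0,0,1.5,0,0,0],
    [0,0,1.5,0,0,0],
    [0,0,1.5,0,0,0],
    [0,0,1,0,0,0],
    [0,0,0,0,0,0]
  ]
}}

```text
time: 8.45
tool_pos: [460.0, 182.0, 60.3]
tcp_rot: [-180.0, 0.0, 90.0]
ft_force: [1.2, 0.6, -1.3]
finger_gap: 59.5
grip_force: 75.8
```

Request:
{"op": "apply_moves", "data": {
  "rows": [
    [0,0,1.5,0,0,0],
    [0,0,1,0,0,0],
    [0,0,1,0,0,0],
    [0,0,1,0,0,0],
    [0,0,0,0,0,0]
  ]
}}

```text
time: 9.07
tool_pos: [460.2, 182.1, 56.1]
tcp_rot: [-180.0, 0.0, 90.0]
ft_force: [1.0, 0.2, -0.4]
finger_gap: 60.0
grip_force: 75.8
```

Request:
{"op": "apply_moves", "data": {
  "rows": [
    [0,0,1,0,0,0],
    [0,0,1,0,0,0],
    [0,0,0.5,0,0,0],
    [0,0,0,0,0,0],
    [0,0,0,0,0,0]
  ]
}}

```text
time: 9.7
tool_pos: [460.7, 182.3, 55.9]
tcp_rot: [180.0, -0.0, 90.0]
ft_force: [-8.6, -2.7, 20.0]
finger_gap: 59.6
grip_force: 77.3
```

Request:
{"op": "apply_moves", "data": {
  "rows": [
    [0,0,0.5,0,0,0],
    [0,0,0.5,0,0,0],
    [0,0,0.5,0,0,0],
    [0,0,0,0,0,0],
    [0,0,0,0,0,0]
  ]
}}

```text
time: 10.32
tool_pos: [461.4, 182.5, 55.8]
tcp_rot: [179.9, -0.0, 90.0]
ft_force: [-12.4, -3.5, 32.3]
finger_gap: 59.4
grip_force: 78.0
```

Firm stop at TCP z 55.8. The grip offset was about 49.9, so the foot is at about 6 mm, on the floor. I'll relieve the press, open and rise.

Request:
{"op": "apply_moves", "data": {
  "rows": [
    [0,0,-1,0,0,0],
    [0,0,-0.5,0,0,0],
    [0,0,0,0,0,0],
    [0,0,0,0,0,0],
    [0,0,0,0,0,0]
  ]
}}

```text
time: 10.95
tool_pos: [461.4, 182.5, 55.9]
tcp_rot: [179.9, -0.0, 90.0]
ft_force: [-5.2, -2.2, 16.8]
finger_gap: 59.7
grip_force: 76.8
```

Request:
{"op": "apply_moves", "data": {
  "rows": [
    [0,0,0,0,0,0],
    [0,0,0,0,0,0],
    [0,0,0,0,0,0],
    [0,0,0,0,0,0],
    [0,0,0,0,0,0]
  ],
  "fingers": 85
}}

```text
time: 11.58
tool_pos: [460.1, 182.1, 53.7]
tcp_rot: [-180.0, 0.0, 90.0]
ft_force: [-0.2, 0.4, 0.8]
finger_gap: 84.7
grip_force: 0.0
```

Request:
{"op": "apply_moves", "data": {
  "rows": [
    [0,0,0,0,0,0],
    [0,0,-10,0,0,0],
    [0,0,-20,0,0,0],
    [0,0,-25,0,0,0],
    [0,0,-30,0,0,0]
  ]
}}

```text
time: 12.2
tool_pos: [460.0, 182.0, 140.0]
tcp_rot: [-180.0, 0.0, 90.0]
ft_force: [-0.1, 0.2, -0.0]
finger_gap: 84.9
grip_force: 0.0
```

Request:
{"op": "apply_moves", "data": {
  "rows": [
    [-30,0,-10,0,0,0],
    [-40,0,-5,0,0,0],
    [-50,0,0,0,0,0],
    [-50,0,0,0,0,0],
    [-30,0,0,0,0,0]
  ]
}}

```text
time: 12.82
tool_pos: [460.4, -20.0, 154.8]
tcp_rot: [179.9, 0.0, 90.0]
ft_force: [-0.6, 1.6, 0.9]
finger_gap: 84.8
grip_force: 0.0
```

```bash
python3 - <<'E'
from bench import sense,eyes,models
import cv2,numpy as np
for c in("top","scene"):
    q,d=eyes.snapshot(c);K=eyes.get_calibration(c);R,t=np.array(K["R"]),np.array(K["t"])
    for n in("honey_jar","spice_jar"): print(c,n,[(np.round(r["xyz"],1),round(r["confidence"],2)) for r in models.place_of(n,c)])
    for r in models.cut_out("honey_jar",c)[:1]:
        m=r["pixels"];v,u=np.nonzero(m&(d>0))
        P=(R.T@(np.linalg.inv(K["intrinsics"])@np.stack([u,v,np.ones_like(u)])*d[v,u]-t[:,None])).T
        X=P[(P[:,2]>92)&(P[:,2]<115)];A=np.c_[X[:,:2]-X[:,:2].mean(0),np.ones(len(X))]
        print("top",len(X),np.median(X,0),np.percentile(P[:,2],[50,90,97]),"tilt",np.linalg.lstsq(A,X[:,2],rcond=None)[0])
    if c=="scene":cv2.imwrite("pics/end.png",cv2.resize(q[80:260,200:440,::-1],None,fx=3,fy=3))
E
```

```text
top honey_jar [(array([457.8, 177.9,   8.1]), 0.67)]
top spice_jar [(array([ 4.558e+02, -2.233e+02, -1.000e-01]), 0.76), (array([459.5, 174.9,   8.8]), 0.3)]
top 637 [461.0828509  181.11744249 100.41200236] [ 99.6298076  102.59770416 104.05942621] tilt [-1.04338109e-03  1.33756771e-02  1.00236898e+02]
scene honey_jar [(array([459.8, 178.2,   6.8]), 0.98)]
scene spice_jar [(array([ 456.6, -221.5,    3.8]), 0.77)]
top 358 [458.58724347 174.06427629 100.87416375] [ 77.88817569 101.61748063 102.67542537] tilt [3.50695932e-02 6.03155974e-02 1.00169600e+02]
```

View pics/end.png

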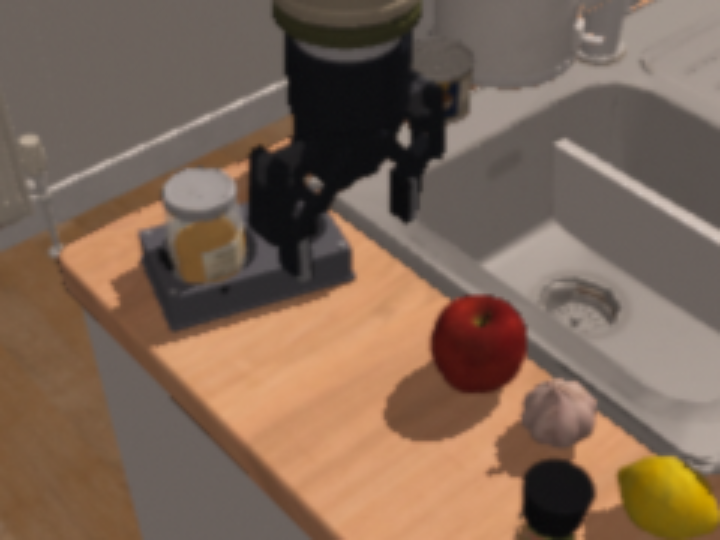

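The honey jar stands upright in the wide hole, with its lid at about (200,190). The lid measures z ≈ 100.4 against 101 expected, so the jar is on the floor, and the gripper is clear of it.

```bash
python3 -c "
from bench import job
print(job.hand_in())"
```

```text
the job is handed in; nothing more can be done
None
```

The honey jar is pressed home and upright in the wider cutout and released (lid top measured at about 100 mm against 101 mm expected), the spice jar was left where it stood, and the job is handed in at about 13 s.

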